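# Hang the coat-hook plate by its slot on the display pin

## Task

Take the red coat-hook plate out of its wooden rack and hang it on the display stand: bring its slot sideways over the headed pin to the slot's end, then gently let it down, still held, until the notch above the slot's end bears on the pin, and only then let go, so that it hangs upright and still. The pin's height is only roughly known, so feel for it and never force the plate against the stand; leave the mug, the tin and the trinket box where they are.

Things in the scene. Friction and masses are not known exactly. Their poses are not given: they have to be found in the camera images.
- plate: Red metal coat-hook plate, upright, 6 mm thick, 225 mm tall, 0.2 to 0.36 kg; two hooks stand 40 mm out of its +x face, 58 to 92 mm up. Origin on the underside; x normal to it, y across, z up. Solid in (y; z) mm: body -38..28; 0..110. Spine -38..-5; 110..152. Upper arm 5..60; 120..152. Band -38..60; 152..162. Tab -16..14; 162..225. It balances when hung by the notch.
- plate_grip (a point): Where to grip: centre of the plate's tab (30 mm wide along y, 6 mm thick along x), 18 mm below the tab's top edge; y -1, z 207 mm in the plate's frame. Axes as the plate's.
- plate_notch (a point): Middle of the notch's roof, which bears on the pin when hung; y 0, z 152 mm in the plate's frame (1 mm to +y of and 55 mm below plate_grip). The slot: a level run 10 mm high (z 110..120), open at the +y side, ending at y -5; above its end the notch, 10 mm wide (y -5..5), rises to z 152. The arm over the run reaches to y 60, the lip under it only to y 28.
- stand: Fixed wooden display stand: base 130 x 120 x 15 mm, post 44 mm wide with its front face at x 0, top 207 mm up. Origin under the base's centre. A steel pin, 6 mm in diameter, sticks out of the post along +x: 20 mm free, then a brass head of 22 mm (too big for the slot). It is clamped hard, anywhere from 13 mm below to 13 mm above its nominal height; the real height is not reported.
- pin_mid (a point): NOMINAL middle of the pin's free length, on its axis: 10 mm in front of the post, 190 mm above the table. True along x and y, but the real pin is up to 13 mm higher or lower. Axes as the stand's: x along the pin to its head, y level and sideways. When hung, the plate's axes point as these do; it comes from the -y side and slides on towards +y.
- rack: Fixed wooden rack, always on the stand's -y side, 80 x 130 x 50 mm, with a groove along its y, 8 mm wide, floor 12 mm and rim 50 mm above the table, in which the plate stands upright, its axes along the rack's. Origin under the centre.
- mug: Blue mug, 76 mm wide, 75 mm tall, handle to its y; origin under its centre. To be left alone.
- tin: Tin can with a pale paper label, 68 mm wide, 75 mm tall; origin under its centre. To be left alone.
- trinket: Small wooden trinket box, 94 x 69 x 48 mm; origin under its centre. To be left alone.
Things that resemble listed ones, but are neither listed nor needed, are in the scene too. Of the things shaped like the plate, the red one is meant.

How it is judged (in metres and radians):
On the way:
1. the plate, still held in the fingers, bears on the pin with its notch (y of plate_notch in the frame of pin_mid between -0.005 and 0.005 m and z of plate_notch in the frame of pin_mid between -0.014 and 0.019 m and x of plate_notch in the frame of pin_mid between -0.01 and 0.01 m and contact force between plate and stand above 0.5 N and contact force between the fingers and plate above 1 N), for 0.2 s.
At the end, for the whole second after the job is handed in: The plate hangs by its notch on the pin: notch roof within 5 mm sideways of the pin, -14 to 19 mm above the nominal point (only a seated notch can be), within 10 mm of midway along the pin, bearing on the stand, upright within 0.15 rad, square to the pin within 0.25 rad, at rest (y of plate_notch in the frame of pin_mid between -0.005 and 0.005 m and z of plate_notch in the frame of pin_mid between -0.014 and 0.019 m and x of plate_notch in the frame of pin_mid between -0.01 and 0.01 m and contact force between plate and stand above 0.5 N and angle between plate's own z axis and vertical below 0.15 rad and angle between the x axis of plate and the x axis of stand, either way round below 0.25 rad and linear speed of plate below 0.03 m/s and angular speed of plate below 0.3 rad/s); the robot touches nothing.
It fails at once if the plate is forced against the stand (more than 20 N) (contact force between plate and stand above 20 N).
It fails at once if the mug is disturbed (moved over 30 mm) (distance of mug from where it was at the start of the episode above 0.03 m).
It fails at once if the tin is disturbed (moved over 30 mm) (distance of tin from where it was at the start of the episode above 0.03 m).
It fails at once if the trinket is disturbed (moved over 30 mm) (distance of trinket from where it was at the start of the episode above 0.03 m).
It also fails if it takes over 61 s, if anything falls off the work surface, if the arm or the gripper's body presses on something with over 40 N, if the wrist force passes 120 N, or if a joint passes its speed limit or range.

## Robot

A 6-joint arm with a two-finger parallel gripper is mounted at the origin on the work surface. World frame = base frame: x ahead of the robot, y to its left, z up, the work surface at z = 0. Lengths are in m, angles in degrees, forces in N, time in s.
With the tool pointing down it reaches from about 0.4 to 0.825 m from the base axis. Payload 7 kg.
Tool frame: the origin (TCP) lies between the finger pads; the fingertips stand 11 mm ahead of it and the grasp point (between the pads) lies 8 mm behind it; z points along the fingers, y is the direction in which the jaws open and shut (so a half turn about z gives the same grasp; the last joint's range is limited). The gripper opens to 88 mm and grips with 3 to 60 N. Pads are 19 mm wide; open, the fingers measure 130 mm over their backs; the gripper's body (78 mm by 193 mm) begins 47 mm behind the grasp point.
Start: joints at [82.34, 20.546, 0.682, 0, -70.136, -16.507], TCP at [0.276, 0.616, 0.238] pointing down, gripper open.
Joint ranges: [-176.03, 176.03], [-82.01, 121.73], [-58.28, 71.71], [-173.87, 95.51], [-174.79, -0.11], [-173.66, 173.66]. Speed limits (degrees/s): [136.94, 136.94, 172.46, 180, 180, 180].

## Interface

Orientations are given as [roll, pitch, yaw] about the fixed x, y, z axes, in that order (R = Rz(yaw) Ry(pitch) Rx(roll)).
In Python, from plant import r gives the robot as it stands.
- The arm moves only by the shell command python3 -m inch 'ROWS' [OPENING] [FORCE]. ROWS is JSON, a list of rows, each an object of numbers: "x", "y", "z": the shift along the tool's x, y, z as a fraction of full scale; "yaw": the turn about the tool's z as a fraction of full scale. In form: [{"x": .., "y": .., "z": .., "yaw": ..}, ...]. A call has 1 to 5 rows; each row shifts and turns the pose as measured when the row begins, along the tool's axes as they then stand; what a row does not reach is not made up. Full scale, the value 1, is 0.025 m for a shift and 4 degrees for a turn. A row lasts 1/12 s, in which the tool goes at most 41.7 mm and 7.16 degrees, less where a joint would pass 70% of its speed; a pose out of reach is approached as far as the arm can. A call with a number of a shift or a turn outside -1 to 1 is refused whole. A call with a gripper value outside its range is refused whole. OPENING is the opening, from -1 (shut) to 1 (fully open), set as the call begins (- or left out, the last holds). The fingers move at their own pace and stop on an object; FORCE is the grip in N (left out, the last holds). Time passes only in rows, so rows that do not move let the fingers close. It gives the time, the measured TCP pose, the force and the opening at its end, in the units of the state.
- r.get_state(): the state, without advancing time (a new reading comes with each control period).
- r.capture(name): name is "scene" or "top"; returns (picture, depth): 400x640x3 uint8, red, green, blue; 400x640 float32, m along the optical axis (not along the pixel's ray), 0 where there is no reading.
- r.camera_info(name): a dict with "mtx" (3x3 intrinsics, pixels), "pose" (4x4, takes a point from camera to world coordinates). Camera axes: x right, y down, z forward; pixel columns grow to the right and rows downward; lengths in m; the calibration is good to about 2 mm. A picture is of the moment at which its call begins. camera_info takes no time and is no camera call.
- r.close_job(): hands the job in, once; it reports no verdict.
The state is a dict: "time_s": time; "joints": joint angles; "qd": joint speeds; "joint_torque": joint torques, N m; "tcp_pos": TCP position; "eef_rot": TCP orientation; "contact_force": force on the tool from outside, world axes, zero at the start; "moment": the same for the moment, N m; "gripper_width": finger opening in m.
Only numpy, scipy, OpenCV 4.12 (cv2) and the standard library are available. Lean on these libraries where they do the work, as an engineer would, in place of code of your own. Each camera call takes 0.05 s, during which the arm holds its last target. There are 200 camera calls.

## Working session

There is one attempt and no reset: what is moved stays moved. The work goes in short steps, Python scripts to look and compute and a shell command to move; the robot and the scene stay as the last step left them, time stands still between calls to the robot, and variables do not carry over. Pictures are saved under pics/ and viewed, about 8 in all and at most 12, crops included, and the job is handed in when it is done.

```bash
mkdir -p pics; ls; python3 - <<'E'
from plant import r
import cv2,numpy as np
print(r.get_state())
for n in("scene","top"):
    im,d=r.capture(n); cv2.imwrite(f"pics/{n}0.png",im[:,:,::-1]); np.savez(f"{n}0.npz",im=im,d=d)
    c=r.camera_info(n); print(n,np.round(c["mtx"],1).tolist(),np.round(c["pose"],3).tolist())
E
```

```text
pics
{'time_s': 0.0, 'joints': array([ 8.23408563e+01,  2.05906810e+01,  6.34395827e-01, -2.00496868e-02,
       -7.01346052e+01, -1.65053557e+01]), 'qd': array([-0.0718691 ,  0.02097745, -0.07661136,  0.07635756,  0.01280246,
        0.02221449]), 'joint_torque': array([ 1.62910026e-03, -5.82714415e+01,  2.93058836e+01,  6.99696198e+00,
        6.97512121e-03, -1.62443766e-04]), 'tcp_pos': array([0.27616545, 0.61541679, 0.23663612]), 'eef_rot': array([ 1.79907500e+02, -7.75351991e-03, -2.41713212e+01]), 'contact_force': array([-0.37763752,  0.01096518,  0.12115183]), 'moment': array([-0.02634195,  0.01572487, -0.0380942 ]), 'gripper_width': 0.08767886094755035}
scene [[511.7, 0.0, 316.9], [0.0, 511.7, 191.8], [0.0, 0.0, 1.0]] [[0.329, 0.564, -0.757, 1.562], [0.944, -0.212, 0.252, -0.386], [-0.018, -0.798, -0.602, 0.953], [0.0, 0.0, 0.0, 1.0]]
top [[427.7, 0.0, 322.1], [0.0, 427.7, 203.3], [0.0, 0.0, 1.0]] [[-0.01, -0.984, 0.175, 0.389], [-1.0, 0.011, 0.008, -0.062], [-0.01, -0.175, -0.984, 1.139], [0.0, 0.0, 0.0, 1.0]]
```

View pics/scene0.png

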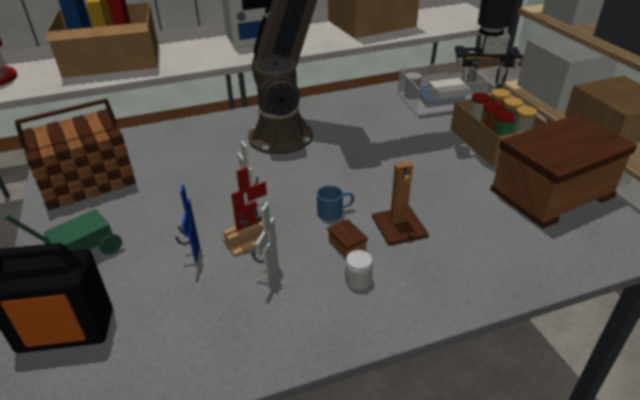

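View pics/top0.png

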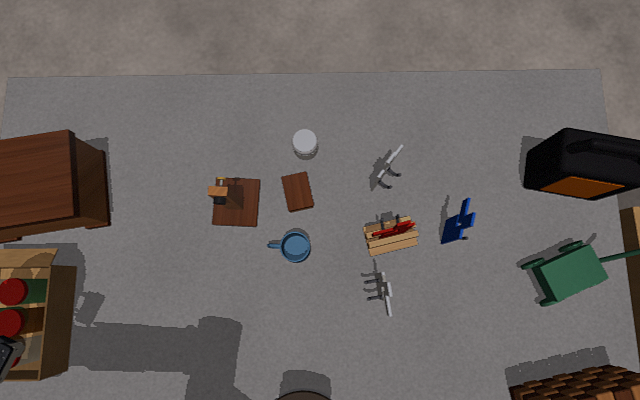

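Both views show these plate-like things:
- Red plate in the rack: scene (245,205), top (393,228). This is the one meant.
- Blue plate: scene (190,220), top (460,222).
- Grey plates: scene (268,245) and (243,165), top (390,165) and (383,288).

The stand is at scene (401,210), top (237,202). Next I take one close crop sheet and measure.

```bash
cat > h.py <<'E'
import numpy as np,cv2
from plant import r
def cloud(n,d,s=(0,0)):
    c=r.camera_info(n);K=c["mtx"];T=c["pose"]
    v,u=np.mgrid[:d.shape[0],:d.shape[1]]
    P=np.stack([(u-K[0,2])/K[0,0]*d,(v-K[1,2])/K[1,1]*d,d],-1)
    return P@T[:3,:3].T+T[:3,3]
def proj(n,p):
    c=r.camera_info(n);T=np.linalg.inv(c["pose"]);q=T[:3,:3]@np.array(p)+T[:3,3];q=c["mtx"]@q;return q[:2]/q[2]
def rect(xy):
    return cv2.minAreaRect(xy.astype(np.float32)*1000)
E
python3 - <<'E'
from h import *
cr=[]
for n,boxes in(("scene",[(370,150,60,100),(215,140,70,130)]),("top",[(195,165,75,70),(355,205,75,60)])):
    z=np.load(f"{n}0.npz");im,d=z["im"],z["d"];P=cloud(n,d);hsv=cv2.cvtColor(im,cv2.COLOR_RGB2HSV).astype(int)
    H,S,V=hsv[...,0],hsv[...,1],hsv[...,2]
    for x,y,w,h in boxes:
        cr.append(cv2.resize(im[y:y+h,x:x+w,::-1],(390,290) if n=="top" else (int(w*290/h),290),interpolation=cv2.INTER_CUBIC))
    X=P[...,0];Y=P[...,1];Z=P[...,2]
    u=np.arange(640)[None]
    red=((H<6)|(H>174))&(S>170)&(V>60)&(d>0)&(Z>.03)&(Z<.3)
    box=np.zeros_like(red); 
    bx=boxes[1]; box[bx[1]:bx[1]+bx[3],bx[0]:bx[0]+bx[2]]=1
    R=P[red&box]; print(n,"red",len(R),R.min(0).round(3),R.max(0).round(3))
    if len(R)>10:
        for a,b in((.04,.09),(.09,.13),(.13,.175),(.175,.21),(.21,.26)):
            q=R[(R[:,2]>a)&(R[:,2]<b)]
            if len(q)>5: l=cv2.fitLine(q[:,:2].astype(np.float32),cv2.DIST_HUBER,0,1e-3,1e-3).ravel();print(a,b,len(q),q.mean(0).round(4),"dir",np.degrees(np.arctan2(l[1],l[0])).round(1),np.ptp(q[:,:2],axis=0).round(3))
    W=box&(Z>.045)&(Z<.056)&~red; q=P[W]; print("rim",len(q),rect(q[:,:2]))
    box[:]=0;bx=boxes[0]; box[bx[1]:bx[1]+bx[3],bx[0]:bx[0]+bx[2]]=1
    for a,b in((.009,.022),(.03,.16),(.2,.213),(.165,.225)):
        q=P[box&(Z>a)&(Z<b)]; print("stand",a,b,len(q),q.mean(0).round(4),rect(q[:,:2]))
cv2.imwrite("pics/crop1.png",np.vstack([np.hstack([cr[2],cr[3]]),cv2.copyMakeBorder(np.hstack(cr[:2]),0,0,0,780-cr[0].shape[1]-cr[1].shape[1],0)]))
E
```

```text
scene red 693 [ 0.489 -0.263  0.049] [ 0.517 -0.174  0.238]
0.04 0.09 87 [ 0.5063 -0.2392  0.0666] dir -76.6 [0.02  0.055]
0.09 0.13 106 [ 0.5075 -0.2405  0.1143] dir -78.2 [0.02  0.057]
0.13 0.175 338 [ 0.5033 -0.22    0.1543] dir -76.3 [0.028 0.089]
0.175 0.21 100 [ 0.5068 -0.2291  0.1934] dir -77.7 [0.013 0.027]
0.21 0.26 62 [ 0.5072 -0.2305  0.2237] dir -74.0 [0.013 0.022]
rim 318 ((539.8479614257812, -244.0607452392578), (276.58087158203125, 111.49654388427734), 0.666903018951416)
stand 0.009 0.022 1110 [0.6121 0.1695 0.0147] ((599.9847412109375, 174.62124633789062), (125.24114227294922, 135.31146240234375), 85.85847473144531)
stand 0.03 0.16 645 [0.5955 0.1716 0.0951] ((595.8970947265625, 171.94581604003906), (47.451385498046875, 23.319761276245117), 62.07543182373047)
stand 0.2 0.213 114 [0.5906 0.1748 0.2057] ((588.0654907226562, 175.27880859375), (27.627891540527344, 44.93547439575195), 0.6429035663604736)
stand 0.165 0.225 345 [0.5977 0.1722 0.1911] ((600.7509765625, 175.15274047851562), (52.463619232177734, 45.58043670654297), 1.9194971323013306)
top red 190 [ 0.489 -0.263
[... 339 characters left out ...]
  0.029]
rim 402 ((501.243408203125, -232.00479125976562), (39.979610443115234, 130.09896850585938), 13.285338401794434)
stand 0.009 0.022 1587 [0.5916 0.1681 0.0144] ((596.99560546875, 176.81118774414062), (120.90461730957031, 129.77313232421875), 86.88422393798828)
stand 0.03 0.16 196 [0.5797 0.1658 0.0913] ((577.7472534179688, 174.56906127929688), (18.335391998291016, 47.14786148071289), 22.166231155395508)
stand 0.2 0.213 197 [0.586  0.1778 0.2061] ((586.533447265625, 178.15196228027344), (43.83708190917969, 22.128049850463867), 85.86518096923828)
stand 0.165 0.225 403 [0.5847 0.1756 0.1962] ((591.50048828125, 177.82611083984375), (43.92094802856445, 61.01418685913086), 87.6231918334961)
```

View pics/crop1.png

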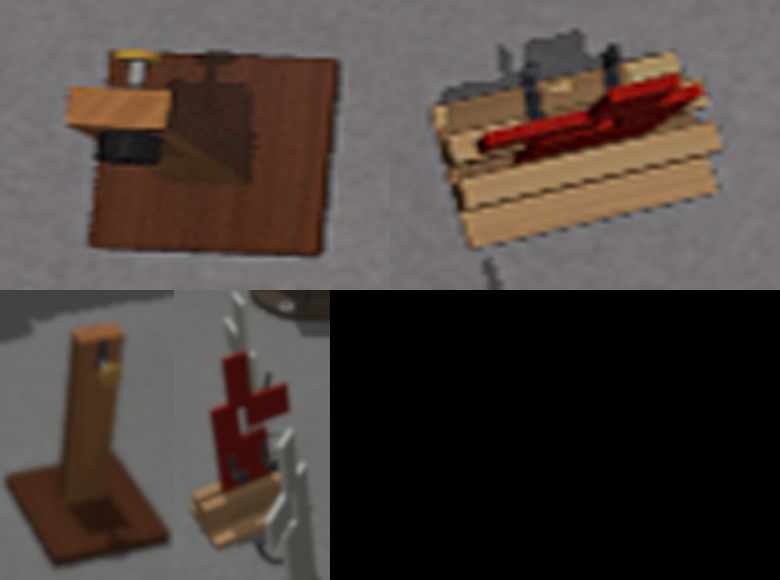

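The crop shows the red plate in the wooden rack with its arm to the left (+y). The stand's brass head, at crop (137,57), faces world +x. Now I set out towards the rack at height, and pull the pin and tab numbers from the stored images.

```bash
python3 -m inch '[{"x":0.4,"y":0.5,"z":-1},{"x":0.8,"y":1,"z":-1},{"x":0.8,"y":1,"z":-1},{"x":0.8,"y":1,"z":-1},{"x":0.8,"y":1}]'; python3 -m inch '[{"x":0.8,"y":1},{"x":0.8,"y":1},{"x":0.8,"y":1},{"x":0.8,"y":1},{"x":0.8,"y":1}]'
cat > go.py <<'E'
import sys
from h import *
t=list(map(float,sys.argv[1:5])) # x y z yaw
s=r.get_state();p=s["tcp_pos"];e=s["eef_rot"];a=np.radians(e[2]);d=np.array(t[:3])-p
print("t",round(s["time_s"],2),"tcp",p.round(4),"rot",e.round(2),"F",s["contact_force"].round(2),"w",round(s["gripper_width"],4))
print("mm tool xyz",np.round([1e3*(d[0]*np.cos(a)+d[1]*np.sin(a)),1e3*(d[0]*np.sin(a)-d[1]*np.cos(a)),-1e3*d[2]],1),"yaw deg",round(-((t[3]-e[2]+180)%360-180),1))
E
python3 go.py .504 -.2295 .33 -77.7
python3 - <<'E'
from h import *
for n,b in(("scene",(400,165,16,25)),("top",(210,170,25,14))):
    z=np.load(f"{n}0.npz");im,d=z["im"],z["d"];P=cloud(n,d);hsv=cv2.cvtColor(im,cv2.COLOR_RGB2HSV)
    m=np.zeros(d.shape,bool);m[b[1]:b[1]+b[3],b[0]:b[0]+b[2]]=1
    g=m&(hsv[...,0]>16)&(hsv[...,0]<35)&(hsv[...,1]>110)
    q=P[g];v,u=np.nonzero(g);print(n,g.sum(),"px",u.mean(),v.mean(),u.min(),u.max(),v.min(),v.max(),"mean",q.mean(0).round(4),"min",q.min(0).round(4),"max",q.max(0).round(4))
    print(n,"proj nominal pin",proj(n,(.6085,.176,.19)).round(1),"head centre nominal x+25",proj(n,(.6215,.175,.19)).round(1))
    # post top edges
    q=P[m&(P[...,2]>.2)&(P[...,2]<.212)];print("post top",len(q),q.min(0) if len(q) else "",q.max(0) if len(q) else "")
    for y in range(b[1],b[1]+b[3]): print(y,[tuple(map(int,hsv[y,x])) for x in range(b[0],b[0]+b[2],2)]) if n=="scene" and y>=170 else 0
    # tab
    H,S=hsv[...,0],hsv[...,1];red=((H<6)|(H>174))&(S>170)&(P[...,2]>.18)&(P[...,2]<.245)
    q=P[red&(P[...,1]<-.2)&(P[...,1]>-.27)];print("tab",len(q),rect(q[:,:2]),q[:,1].min(),q[:,1].max())
E
```

```text
t 0.1 tcp [0.2762 0.6155 0.2367] rot [ 1.7992e+02 -1.0000e-02 -2.4170e+01] F [ 0.28 -0.06 -0.14] w 0.0878
mm tool xyz [553.8 677.6 -93.3] yaw deg 53.5
scene 44 px 407.25 178.63636363636363 404 410 175 182 mean [0.6216 0.1737 0.1821] min [0.5985 0.1628 0.1506] max [0.6269 0.1938 0.1927]
scene proj nominal pin [406.  173.2] head centre nominal x+25 [408. 176.]
post top 38 [0.59107621 0.16166461 0.20008343] [0.60194156 0.19785736 0.20914378]
170 [(13, 159, 72), (12, 152, 69), (10, 59, 39), (9, 76, 47), (12, 149, 70), (13, 146, 75), (12, 41, 94), (45, 5, 108)]
171 [(13, 159, 72), (12, 144, 69), (8, 51, 40), (9, 87, 47), (13, 154, 71), (12, 138, 76), (14, 35, 95), (30, 2, 108)]
172 [(13, 159, 72), (12, 137, 67), (5, 38, 40), (10, 80, 48), (13, 153, 70), (13, 139, 77), (13, 32, 95), (30, 2, 108)]
173 [(12, 154, 73), (11, 128, 64), (8, 23, 44), (12, 64, 52), (13, 147, 73), (12, 136, 77), (13, 32, 96), (30, 2, 108)]
174 [(12, 154, 73), (11, 121, 61), (20, 14, 55), (14, 48, 69), (15, 149, 84), (14, 137, 84), (14, 29, 97), (30, 2, 109)]
175 [(13, 159, 74), (11, 119, 58), (24, 20, 65), (17, 68,
[... 1715 characters left out ...]
 74), (13, 155, 74), (13, 141, 76), (12, 35, 95), (45, 5, 107), (60, 2, 108)]
tab 156 ((508.17791748046875, -228.6298065185547), (11.301419258117676, 27.02098274230957), 15.848859786987305) -0.24078223012003327 -0.21717610281256855
top 23 px 221.08695652173913 178.08695652173913 217 225 177 180 mean [0.6195 0.176  0.1869] min [0.6168 0.167  0.1766] max [0.622  0.1863 0.1918]
top proj nominal pin [220.6 182.5] head centre nominal x+25 [221.2 176.9]
post top 0  
tab 82 ((504.78607177734375, -228.37742614746094), (6.902334690093994, 30.897377014160156), 13.653810501098633) -0.24412334819883186 -0.2137882442820479validation failed for argument at $[0]...
validation failed for argument at $[0]...
```

All four keys seem to be required in every row.

```bash

python3 -m inch '[{"x":0.4,"y":0.5,"z":-1,"yaw":0},{"x":0.8,"y":1,"z":-1,"yaw":0},{"x":0.8,"y":1,"z":-1,"yaw":0},{"x":0.8,"y":1,"z":-1,"yaw":0},{"x":0.8,"y":1,"z":0,"yaw":0}]' && python3 -m inch '[{"x":0.8,"y":1,"z":0,"yaw":0},{"x":0.8,"y":1,"z":0,"yaw":0},{"x":0.8,"y":1,"z":0,"yaw":0},{"x":0.8,"y":1,"z":0,"yaw":0},{"x":0.8,"y":1,"z":0,"yaw":0}]'; python3 go.py .504 -.2285 .31 -77.2
```

```text
time_s: 0.52
tcp_pos: [0.3112, 0.4747, 0.3334]
eef_rot: [179.1, -0.2, -23.9]
contact_force: [1.7, -0.5, 1.9]
gripper_width: 0.0875
time_s: 0.93
tcp_pos: [0.3522, 0.3121, 0.3363]
eef_rot: [179.2, -0.1, -23.8]
contact_force: [0.4, 0.7, -0.1]
gripper_width: 0.0875
t 0.93 tcp [0.3522 0.3121 0.3363] rot [ 1.7924e+02 -1.4000e-01 -2.3850e+01] F [ 0.42  0.65 -0.08] w 0.0875
mm tool xyz [357.4 433.   26.3] yaw deg 53.4
```

```bash

python3 -m inch '[{"x":0.82,"y":1,"z":0,"yaw":0},{"x":0.82,"y":1,"z":0,"yaw":0},{"x":0.82,"y":1,"z":0,"yaw":0},{"x":0.82,"y":1,"z":0,"yaw":0},{"x":0.82,"y":1,"z":0,"yaw":0}]' >/dev/null&& python3 -m inch '[{"x":0.82,"y":1,"z":0,"yaw":0},{"x":0.82,"y":1,"z":0,"yaw":0},{"x":0.82,"y":1,"z":0,"yaw":0},{"x":0.82,"y":1,"z":0,"yaw":0},{"x":0.82,"y":1,"z":0,"yaw":0}]'>/dev/null && python3 -m inch '[{"x":0.82,"y":1,"z":0,"yaw":0},{"x":0.82,"y":1,"z":0,"yaw":0},{"x":0.82,"y":1,"z":0,"yaw":0},{"x":0.82,"y":1,"z":0,"yaw":0},{"x":0.4,"y":0.5,"z":0,"yaw":0}]'>/dev/null
python3 -m inch '[{"x":0,"y":0,"z":0,"yaw":1},{"x":0,"y":0,"z":0,"yaw":1},{"x":0,"y":0,"z":0,"yaw":1},{"x":0,"y":0,"z":0,"yaw":1},{"x":0,"y":0,"z":0,"yaw":1}]'>/dev/null
python3 -m inch '[{"x":0,"y":0,"z":0,"yaw":1},{"x":0,"y":0,"z":0,"yaw":1},{"x":0,"y":0,"z":0,"yaw":1},{"x":0,"y":0,"z":0,"yaw":1},{"x":0,"y":0,"z":0,"yaw":1}]'>/dev/null
python3 -m inch '[{"x":0,"y":0,"z":0,"yaw":1},{"x":0,"y":0,"z":0,"yaw":1},{"x":0,"y":0,"z":0,"yaw":1},{"x":0,"y":0,"z":0,"yaw":0.2},{"x":0,"y":0,"z":0,"yaw":0}]'
python3 go.py .504 -.2285 .31 -77.2
```

```text
time_s: 3.43
tcp_pos: [0.472, -0.1716, 0.3331]
eef_rot: [178.9, -0.3, -79.6]
contact_force: [0.6, 0.3, 0.4]
gripper_width: 0.0877
t 3.43 tcp [ 0.472  -0.1716  0.3331] rot [178.9   -0.26 -79.62] F [0.59 0.27 0.43] w 0.0877
mm tool xyz [ 61.7 -21.2  23.1] yaw deg -2.4
```

```bash

python3 -m inch '[{"x":0.8,"y":-0.3,"z":0,"yaw":-0.6},{"x":0.8,"y":-0.3,"z":0,"yaw":0},{"x":0.8,"y":-0.25,"z":0.4,"yaw":0},{"x":0,"y":0,"z":0.4,"yaw":0},{"x":0,"y":0,"z":0,"yaw":0}]'
python3 go.py .504 -.2285 .27 -77.2
python3 - <<'E'
from h import *
im,d=r.capture("top");np.savez("top1.npz",im=im,d=d)
a=cv2.resize(im[190:270,340:450,::-1],(550,400),interpolation=cv2.INTER_CUBIC)
im,d=r.capture("scene");np.savez("scene1.npz",im=im,d=d)
b=cv2.resize(im[90:270,195:295,::-1],(222,400),interpolation=cv2.INTER_CUBIC)
cv2.imwrite("pics/c2.png",np.hstack([a,b]))
E
```

```text
time_s: 3.85
tcp_pos: [0.5061, -0.2275, 0.3125]
eef_rot: [179.0, -0.2, -76.4]
contact_force: [-0.4, 0.4, -1.0]
gripper_width: 0.0876
t 3.85 tcp [ 0.5061 -0.2275  0.3125] rot [178.97  -0.18 -76.35] F [-0.38  0.43 -1.02] w 0.0876
mm tool xyz [ 0.5  2.3 42.5] yaw deg 0.8
```

View pics/c2.png

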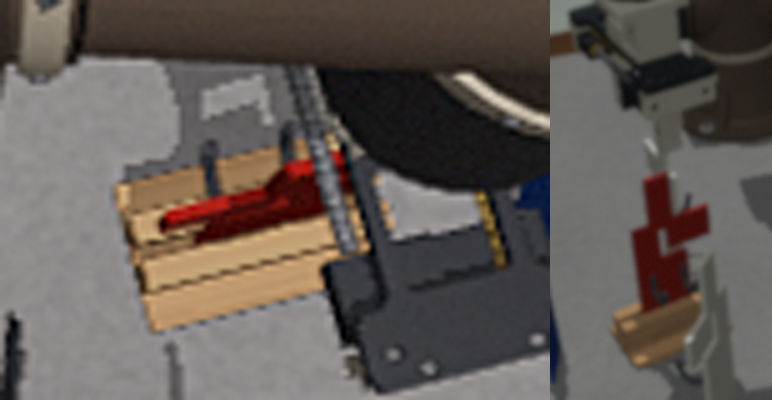

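The tab sits right under the open jaws in the scene view, at crop (655,190). Now I go down and grip.

```bash

python3 -m inch '[{"x":0,"y":0.1,"z":0.8,"yaw":0.2},{"x":0,"y":0,"z":0.8,"yaw":0},{"x":0,"y":0,"z":0.8,"yaw":0},{"x":0,"y":0,"z":0.6,"yaw":0},{"x":0,"y":0,"z":0,"yaw":0}]'
python3 go.py .504 -.2285 .211 -77.2
```

```text
time_s: 4.37
tcp_pos: [0.5036, -0.2265, 0.2423]
eef_rot: [179.5, -0.5, -76.8]
contact_force: [-0.7, -0.4, -0.4]
gripper_width: 0.0873
t 4.37 tcp [ 0.5036 -0.2265  0.2423] rot [179.52  -0.47 -76.82] F [-0.66 -0.4  -0.37] w 0.0873
mm tool xyz [ 2.   0.1 31.3] yaw deg 0.4
```

```bash

python3 -m inch '[{"x":0.08,"y":0,"z":0.6,"yaw":0},{"x":0,"y":0,"z":0.5,"yaw":0},{"x":0,"y":0,"z":0.15,"yaw":0},{"x":0,"y":0,"z":0,"yaw":0}]'
python3 -m inch '[{"x":0,"y":0,"z":0,"yaw":0},{"x":0,"y":0,"z":0,"yaw":0},{"x":0,"y":0,"z":0,"yaw":0},{"x":0,"y":0,"z":0,"yaw":0},{"x":0,"y":0,"z":0,"yaw":0}]' -1 35
python3 -m inch '[{"x":0,"y":0,"z":0,"yaw":0},{"x":0,"y":0,"z":0,"yaw":0},{"x":0,"y":0,"z":0,"yaw":0},{"x":0,"y":0,"z":0,"yaw":0},{"x":0,"y":0,"z":0,"yaw":0}]'
python3 go.py .504 -.2285 .211 -77.2
```

```text
time_s: 4.7
tcp_pos: [0.5053, -0.2276, 0.2157]
eef_rot: [179.8, -0.7, -76.5]
contact_force: [0.3, 0.1, 0.1]
gripper_width: 0.0878
time_s: 5.12
tcp_pos: [0.5073, -0.2274, 0.221]
eef_rot: [-179.9, -0.8, -76.4]
contact_force: [1.3, -0.4, 0.6]
gripper_width: 0.06
time_s: 5.53
tcp_pos: [0.5075, -0.2276, 0.2217]
eef_rot: [-179.8, -0.8, -76.4]
contact_force: [0.0, -0.1, -0.2]
gripper_width: 0.0264
t 5.53 tcp [ 0.5075 -0.2276  0.2217] rot [-179.81   -0.85  -76.42] F [ 0.02 -0.08 -0.15] w 0.0264
mm tool xyz [ 0.1  3.6 10.7] yaw deg 0.8
```

```bash

python3 -m inch '[{"x":0,"y":0.15,"z":0.45,"yaw":0},{"x":0,"y":0,"z":0.15,"yaw":0},{"x":0,"y":0,"z":0,"yaw":0}]'
python3 -m inch '[{"x":0,"y":0,"z":0,"yaw":0},{"x":0,"y":0,"z":0,"yaw":0},{"x":0,"y":0,"z":0,"yaw":0},{"x":0,"y":0,"z":0,"yaw":0}]'
python3 go.py .504 -.2285 .211 -77.2
```

```text
time_s: 5.78
tcp_pos: [0.5042, -0.2288, 0.2066]
eef_rot: [-179.8, -0.9, -76.4]
contact_force: [-0.5, -0.3, 1.0]
gripper_width: 0.0064
time_s: 6.12
tcp_pos: [0.5027, -0.2292, 0.2066]
eef_rot: [180.0, -0.8, -76.4]
contact_force: [-1.4, -0.9, -1.7]
gripper_width: 0.0059
t 6.12 tcp [ 0.5027 -0.2292  0.2066] rot [179.97  -0.84 -76.43] F [-1.38 -0.9  -1.69] w 0.0059
mm tool xyz [-0.4 -1.4 -4.4] yaw deg 0.8
```

Gripped at width 5.9 mm. Now I lift and compare the force with the plate's weight.

```bash

python3 -m inch '[{"x":0,"y":0,"z":-0.3,"yaw":0},{"x":0,"y":0,"z":-0.5,"yaw":0},{"x":0,"y":0,"z":-0.5,"yaw":0},{"x":0,"y":0,"z":-0.5,"yaw":0},{"x":0,"y":0,"z":-0.5,"yaw":0}]'
python3 -m inch '[{"x":0,"y":0,"z":-0.6,"yaw":0},{"x":0,"y":0,"z":-0.7,"yaw":0},{"x":0,"y":0,"z":-0.7,"yaw":0},{"x":0,"y":0,"z":-0.4,"yaw":0},{"x":0,"y":0,"z":0,"yaw":0}]'
python3 go.py .6085 .04 .32 -93.5
python3 - <<'E'
from h import *
im,d=r.capture("scene");np.savez("scene2.npz",im=im,d=d)
b=cv2.resize(im[70:270,185:435,::-1],(750,600),interpolation=cv2.INTER_CUBIC)
cv2.imwrite("pics/c3.png",b)
E
```

```text
time_s: 6.53
tcp_pos: [0.5019, -0.2268, 0.2637]
eef_rot: [179.8, -0.6, -76.5]
contact_force: [0.8, 0.0, -3.2]
gripper_width: 0.0062
time_s: 6.95
tcp_pos: [0.5039, -0.2252, 0.3307]
eef_rot: [-179.8, -0.6, -76.4]
contact_force: [0.4, -0.5, -2.6]
gripper_width: 0.0063
t 6.95 tcp [ 0.5039 -0.2252  0.3307] rot [-179.82   -0.62  -76.43] F [ 0.36 -0.48 -2.6 ] w 0.0063
mm tool xyz [-233.3 -163.9   10.7] yaw deg 17.1
```

View pics/c3.png

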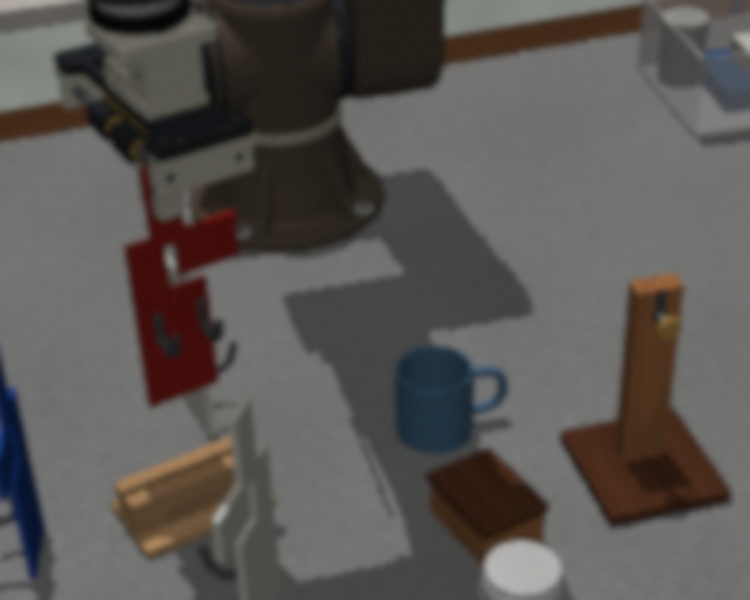

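The plate is held cleanly: about 2.6 N, upright, and clear of the rack. I carry it at height towards the stand's -y side, keeping x low until past the grey plate.

```bash

python3 -m inch '[{"x":-0.5,"y":0,"z":0,"yaw":0},{"x":-1,"y":0,"z":0,"yaw":0},{"x":-1,"y":0,"z":0,"yaw":0},{"x":-1,"y":0,"z":0,"yaw":0},{"x":-1,"y":0,"z":0,"yaw":0}]'>/dev/null
python3 -m inch '[{"x":-1,"y":0,"z":0,"yaw":0},{"x":-1,"y":0,"z":0,"yaw":0},{"x":-1,"y":0,"z":0,"yaw":0},{"x":-0.6,"y":0,"z":0,"yaw":0.5},{"x":0,"y":0,"z":0,"yaw":1}]'
python3 -m inch '[{"x":0,"y":-0.6,"z":0,"yaw":1},{"x":0,"y":-0.8,"z":0,"yaw":1},{"x":0,"y":-0.8,"z":0,"yaw":0.7},{"x":0,"y":-0.8,"z":0,"yaw":0},{"x":0,"y":-0.5,"z":0,"yaw":0}]'
python3 go.py .6085 .08 .32 -93.5
```

```text
time_s: 7.83
tcp_pos: [0.4473, -0.0168, 0.3144]
eef_rot: [179.3, -0.2, -82.8]
contact_force: [-1.0, -0.4, -2.8]
gripper_width: 0.0058
time_s: 8.25
tcp_pos: [0.5307, -0.0119, 0.3084]
eef_rot: [179.0, -0.3, -94.1]
contact_force: [0.1, -1.4, -3.0]
gripper_width: 0.0059
t 8.25 tcp [ 0.5307 -0.0119  0.3084] rot [179.02  -0.26 -94.07] F [ 0.13 -1.39 -2.98] w 0.0059
mm tool xyz [-97.2 -71.1 -11.6] yaw deg -0.6
```

```bash

python3 -m inch '[{"x":0,"y":-0.8,"z":-0.3,"yaw":0},{"x":0,"y":-0.8,"z":-0.2,"yaw":0},{"x":-0.4,"y":-0.8,"z":0,"yaw":0},{"x":-0.8,"y":-0.4,"z":0,"yaw":0},{"x":-0.8,"y":0,"z":0,"yaw":0}]'
python3 -m inch '[{"x":-0.8,"y":0,"z":0,"yaw":0},{"x":-0.6,"y":0,"z":0,"yaw":0},{"x":-0.2,"y":0,"z":0,"yaw":0},{"x":0,"y":0,"z":0,"yaw":0}]'
python3 go.py .6085 .08 .32 -93.5
python3 - <<'E'
from h import *
out=[]
for n,b in(("scene",(340,80,90,150)),("top",(190,130,120,100))):
    im,d=r.capture(n);np.savez(f"{n}3.npz",im=im,d=d)
    x,y,w,h=b;out.append(cv2.resize(im[y:y+h,x:x+w,::-1],(int(w*400/h),400),interpolation=cv2.INTER_CUBIC))
    P=cloud(n,d);hsv=cv2.cvtColor(im,cv2.COLOR_RGB2HSV);H,S=hsv[...,0],hsv[...,1]
    red=((H<6)|(H>174))&(S>170)&(P[...,2]>.08)&(P[...,2]<.35)&(abs(P[...,0]-.6)<.06)&(abs(P[...,1]-.08)<.1)
    q=P[red];print(n,len(q),"min",q.min(0).round(4),"max",q.max(0).round(4),rect(q[:,:2]))
    if n=="scene":
        for a in np.arange(.1,.32,.02):
            w=q[(q[:,2]>a)&(q[:,2]<a+.02)]
            if len(w)>4:print(a.round(3),len(w),w.mean(0).round(4),w[:,1].min().round(4),w[:,1].max().round(4))
cv2.imwrite("pics/c4.png",np.hstack(out))
E
```

```text
time_s: 8.67
tcp_pos: [0.6058, 0.0325, 0.3128]
eef_rot: [178.5, -0.4, -94.3]
contact_force: [0.8, -0.3, -3.1]
gripper_width: 0.0058
time_s: 9.0
tcp_pos: [0.6076, 0.0778, 0.3069]
eef_rot: [178.0, -0.5, -94.2]
contact_force: [-1.4, -0.1, -2.5]
gripper_width: 0.0057
t 9.0 tcp [0.6076 0.0778 0.3069] rot [177.99  -0.51 -94.16] F [-1.35 -0.05 -2.53] w 0.0057
mm tool xyz [ -2.2  -0.8 -13.1] yaw deg -0.7
scene 1030 min [0.5966 0.0413 0.1122] max [0.6175 0.1337 0.2901] ((605.6934814453125, 87.79634094238281), (92.32096862792969, 16.40306282043457), 84.91268157958984)
0.1 28 [0.6019 0.0766 0.1175] 0.0473 0.1037
0.12 127 [0.6029 0.072  0.1301] 0.0413 0.1041
0.14 111 [0.604  0.0728 0.1491] 0.0418 0.1022
0.16 81 [0.6043 0.0725 0.1699] 0.0444 0.0974
0.18 92 [0.605  0.0701 0.1904] 0.0433 0.0953
0.2 133 [0.6057 0.0718 0.2105] 0.0422 0.1026
0.22 96 [0.6062 0.0692 0.2306] 0.0418 0.1332
0.24 192 [0.6085 0.0901 0.2495] 0.0422 0.1337
0.26 159 [0.6089 0.0855 0.2681] 0.0414 0.1329
0.28 11 [0.6079 0.0677 0.2844] 0.0656 0.0719
top 192 min [0.5942 0.0415 0.1203] max [0.6067 0.106  0.2773] ((602.3352661132812, 73.58992004394531), (64.50569915771484, 11.888911247253418), 85.54729461669922)
```

View pics/c4.png

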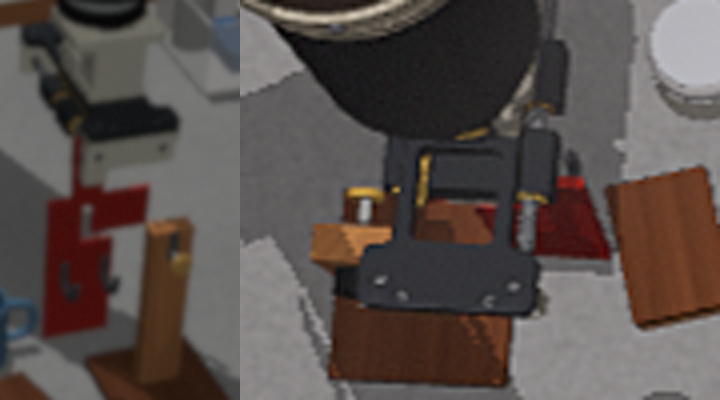

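The plate is ahead of the stand's -y side, with its arm tip near y=0.1335 and its slot about 20 mm below the final height band. It tilts about 2° out of plane, which leaves enough clearance if I shift +6 mm in x. Next I go over the pin with the upper arm, well above it.

```bash

python3 -m inch '[{"x":-0.4,"y":-0.12,"z":-0.1,"yaw":0},{"x":-0.6,"y":-0.12,"z":-0.1,"yaw":0},{"x":-0.6,"y":0,"z":-0.1,"yaw":0},{"x":-0.4,"y":0,"z":0,"yaw":0},{"x":0,"y":0,"z":0,"yaw":0}]'
python3 go.py .614 .131 .272 -93.7
```

```text
time_s: 9.52
tcp_pos: [0.6181, 0.128, 0.316]
eef_rot: [178.1, -0.5, -94.4]
contact_force: [0.5, -0.4, -3.2]
gripper_width: 0.0058
t 9.52 tcp [0.6181 0.128  0.316 ] rot [178.11  -0.46 -94.4 ] F [ 0.54 -0.4  -3.17] w 0.0058
mm tool xyz [-2.7  4.3 44. ] yaw deg -0.7
```

```bash

python3 -m inch '[{"x":-0.08,"y":0.12,"z":0.3,"yaw":0},{"x":0,"y":0.05,"z":0.3,"yaw":0},{"x":0,"y":0,"z":0.3,"yaw":0},{"x":0,"y":0,"z":0.15,"yaw":0},{"x":0,"y":0,"z":0,"yaw":0}]'
python3 -m inch '[{"x":0,"y":0,"z":0,"yaw":0},{"x":0,"y":0,"z":0,"yaw":0}]'
python3 go.py .6135 .131 .272 -93.7
```

```text
time_s: 9.93
tcp_pos: [0.6118, 0.1317, 0.2865]
eef_rot: [178.1, -0.5, -94.3]
contact_force: [0.1, 1.1, -2.9]
gripper_width: 0.0058
time_s: 10.1
tcp_pos: [0.6115, 0.131, 0.2858]
eef_rot: [178.0, -0.5, -94.3]
contact_force: [0.4, -0.7, -3.3]
gripper_width: 0.0058
t 10.1 tcp [0.6115 0.131  0.2858] rot [177.99  -0.53 -94.34] F [ 0.39 -0.67 -3.31] w 0.0058
mm tool xyz [-0.2 -2.  13.8] yaw deg -0.6
```

```bash

python3 -m inch '[{"x":0,"y":-0.04,"z":0.1,"yaw":0},{"x":0,"y":-0.04,"z":0.1,"yaw":0},{"x":0,"y":0,"z":0.05,"yaw":0},{"x":0,"y":0,"z":0,"yaw":0}]'
python3 go.py .6135 .131 .26 -93.7
```

```text
time_s: 10.43
tcp_pos: [0.614, 0.1302, 0.2796]
eef_rot: [178.1, -0.5, -94.4]
contact_force: [0.2, 0.3, -3.0]
gripper_width: 0.0055
t 10.43 tcp [0.614  0.1302 0.2796] rot [178.06  -0.5  -94.39] F [ 0.17  0.33 -2.98] w 0.0055
mm tool xyz [-0.8  0.6 19.6] yaw deg -0.7
```

```bash

python3 -m inch '[{"x":0,"y":0,"z":0.08,"yaw":0},{"x":0,"y":0,"z":0.08,"yaw":0},{"x":0,"y":0,"z":0,"yaw":0}]'
python3 go.py .6135 .131 .26 -93.7
```

```text
time_s: 10.68
tcp_pos: [0.6141, 0.1301, 0.2754]
eef_rot: [178.1, -0.5, -94.4]
contact_force: [-0.4, 0.7, -3.1]
gripper_width: 0.006
t 10.68 tcp [0.6141 0.1301 0.2754] rot [178.09  -0.49 -94.4 ] F [-0.41  0.67 -3.11] w 0.006
mm tool xyz [-0.8  0.6 15.4] yaw deg -0.7
```

```bash

python3 -m inch '[{"x":0,"y":0,"z":0.08,"yaw":0},{"x":0,"y":0,"z":0.08,"yaw":0},{"x":0,"y":0,"z":0,"yaw":0}]'
python3 -m inch '[{"x":0,"y":0,"z":0.06,"yaw":0},{"x":0,"y":0,"z":0.05,"yaw":0},{"x":0,"y":0,"z":0,"yaw":0}]'

```

```text
time_s: 10.93
tcp_pos: [0.6139, 0.1301, 0.271]
eef_rot: [178.1, -0.5, -94.4]
contact_force: [-0.6, -0.3, -3.2]
gripper_width: 0.006
time_s: 11.18
tcp_pos: [0.6138, 0.1302, 0.268]
eef_rot: [178.1, -0.5, -94.4]
contact_force: [0.4, -1.1, -3.8]
gripper_width: 0.0056
```

```bash

python3 -m inch '[{"x":0,"y":0,"z":0.05,"yaw":0},{"x":0,"y":0,"z":0.05,"yaw":0},{"x":0,"y":0,"z":0,"yaw":0}]'
python3 -m inch '[{"x":0,"y":0,"z":0.05,"yaw":0},{"x":0,"y":0,"z":0.05,"yaw":0},{"x":0,"y":0,"z":0,"yaw":0}]'

```

```text
time_s: 11.43
tcp_pos: [0.6137, 0.1302, 0.2652]
eef_rot: [178.1, -0.5, -94.4]
contact_force: [-0.2, -0.2, -3.2]
gripper_width: 0.006
time_s: 11.68
tcp_pos: [0.6136, 0.1302, 0.2625]
eef_rot: [178.1, -0.5, -94.4]
contact_force: [-0.5, -0.0, -2.2]
gripper_width: 0.0055
```

```bash

python3 -m inch '[{"x":0,"y":0,"z":0.05,"yaw":0},{"x":0,"y":0,"z":0.03,"yaw":0},{"x":0,"y":0,"z":0,"yaw":0}]'

```

```text
time_s: 11.93
tcp_pos: [0.6136, 0.1301, 0.2603]
eef_rot: [178.1, -0.5, -94.4]
contact_force: [0.4, -0.2, -3.5]
gripper_width: 0.0062
```

```bash

python3 -m inch '[{"x":0,"y":0,"z":0.05,"yaw":0},{"x":0,"y":0,"z":0.03,"yaw":0},{"x":0,"y":0,"z":0,"yaw":0}]'

```

```text
time_s: 12.18
tcp_pos: [0.6135, 0.1301, 0.2581]
eef_rot: [178.1, -0.5, -94.4]
contact_force: [0.8, 0.6, -2.6]
gripper_width: 0.0058
```

```bash

python3 -m inch '[{"x":0,"y":0,"z":0.05,"yaw":0},{"x":0,"y":0,"z":0.03,"yaw":0},{"x":0,"y":0,"z":0,"yaw":0}]'

```

```text
time_s: 12.43
tcp_pos: [0.6137, 0.1301, 0.2579]
eef_rot: [178.2, -0.5, -94.4]
contact_force: [0.3, 0.4, -2.4]
gripper_width: 0.006
```

```bash

python3 -m inch '[{"x":0,"y":0,"z":0.05,"yaw":0},{"x":0,"y":0,"z":0.05,"yaw":0}]'
python3 -c "
from plant import r;s=r.get_state();print(s['contact_force'],s['moment'],s['tcp_pos'])"

```

```text
time_s: 12.6
tcp_pos: [0.6141, 0.1298, 0.2572]
eef_rot: [178.3, -0.4, -94.3]
contact_force: [-4.3, -0.4, 8.3]
gripper_width: 0.006
[-4.3426968  -0.40330215  8.30825614] [0.26384691 1.79484349 0.20963173] [0.61407323 0.12982513 0.25722364]
```

Contact was felt at TCP z≈0.258: Fz rose by about 11 N, so the pin axis is near 0.180. I back off by 2 mm and check the picture for fore-aft clearance.

```bash

python3 -m inch '[{"x":0,"y":0,"z":-0.08,"yaw":0},{"x":0,"y":0,"z":-0.04,"yaw":0},{"x":0,"y":0,"z":0,"yaw":0}]'
python3 - <<'E'
from h import *
out=[]
for n,b in(("scene",(375,120,55,90)),("top",(205,165,50,40))):
    im,d=r.capture(n);np.savez(f"{n}4.npz",im=im,d=d)
    x,y,w,h=b;out.append(cv2.resize(im[y:y+h,x:x+w,::-1],(int(w*360/h),360),interpolation=cv2.INTER_CUBIC))
    P=cloud(n,d);hsv=cv2.cvtColor(im,cv2.COLOR_RGB2HSV);H,S=hsv[...,0].astype(int),hsv[...,1]
    red=((H<6)|(H>174))&(S>170)&(P[...,2]>.05)&(P[...,2]<.35)&(abs(P[...,0]-.6)<.06)&(abs(P[...,1]-.13)<.1)
    q=P[red];print(n,len(q),"min",q.min(0).round(4),"max",q.max(0).round(4))
    for a in np.arange(.06,.26,.02):
            w=q[(q[:,2]>a)&(q[:,2]<a+.02)]
            if len(w)>4:print(a.round(3),len(w),np.median(w,axis=0).round(4),w[:,1].min().round(4),w[:,1].max().round(4))
    g=(H>=15)&(H<35)&(S>130)&(abs(P[...,0]-.62)<.02)&(abs(P[...,1]-.176)<.02)&(P[...,2]>.16)&(P[...,2]<.21)
    print("gold",g.sum(),np.median(P[g],axis=0).round(4),P[g].min(0).round(4),P[g].max(0).round(4))
cv2.imwrite("pics/c5.png",np.hstack(out))
print(r.get_state()['contact_force'],r.get_state()['moment'])
E
```

```text
time_s: 12.85
tcp_pos: [0.614, 0.13, 0.2597]
eef_rot: [178.3, -0.4, -94.3]
contact_force: [-0.1, 0.1, -2.6]
gripper_width: 0.0055
scene 997 min [0.5887 0.093  0.0632] max [0.6242 0.1855 0.2423]
0.06 93 [0.6101 0.1249 0.072 ] 0.093 0.1577
0.08 121 [0.6107 0.1255 0.0889] 0.0961 0.1573
0.1 94 [0.6111 0.1299 0.1073] 0.0959 0.1595
0.12 76 [0.6116 0.1301 0.1311] 0.0944 0.1468
0.14 101 [0.6122 0.1253 0.1512] 0.0951 0.1568
0.16 120 [0.613  0.122  0.1693] 0.0954 0.1566
0.18 122 [0.6139 0.1401 0.1928] 0.0943 0.1855
0.2 168 [0.6156 0.1487 0.2104] 0.0951 0.1849
0.22 101 [0.6162 0.1348 0.2246] 0.0961 0.1855
gold 38 [0.6219 0.1733 0.1814] [0.6183 0.164  0.1717] [0.6261 0.182  0.1902]
top 146 min [0.589  0.0937 0.0681] max [0.6128 0.16   0.3195]
0.06 10 [0.6043 0.1254 0.0721] 0.0992 0.156
0.08 26 [0.6037 0.1122 0.0894] 0.0951 0.1492
0.1 17 [0.6048 0.1109 0.1099] 0.095 0.16
0.12 27 [0.6065 0.1301 0.1316] 0.0946 0.1575
0.14 20 [0.606  0.1233 0.1501] 0.0938 0.1378
0.16 16 [0.607  0.1224 0.1685] 0.0945 0.1338
0.22 23 [0.6097 0.1023 0.2263] 0.0937 0.1119
  return _methods._mean(a, axis=axis, dtype=dtype,
  ret = um.true_divide(
Traceback (most recent call last):
ValueError: zero-size array to reduction operation minimum which has no identity
```

The numbers suffice without a new picture. The plate's front face is at x≈0.6145 and the brass head at 0.618–0.626, so I move 2 mm back. The pin is at plate y≈+46. Next I slide in small steps, watching z.

```bash

python3 -m inch '[{"x":-0.1,"y":0.04,"z":0,"yaw":0},{"x":-0.2,"y":0.04,"z":0,"yaw":0},{"x":-0.2,"y":0,"z":0,"yaw":0},{"x":-0.1,"y":0,"z":0,"yaw":0},{"x":0,"y":0,"z":0,"yaw":0}]'
python3 go.py .612 .1755 .2598 -93.7
```

```text
time_s: 13.37
tcp_pos: [0.6128, 0.1466, 0.258]
eef_rot: [178.2, -0.5, -94.4]
contact_force: [0.2, -1.5, -1.6]
gripper_width: 0.0059
t 13.37 tcp [0.6128 0.1466 0.258 ] rot [178.2   -0.48 -94.37] F [ 0.18 -1.53 -1.62] w 0.0059
mm tool xyz [-28.7   3.   -1.8] yaw deg -0.7
```

```bash

python3 -m inch '[{"x":0,"y":0.03,"z":-0.06,"yaw":0},{"x":0,"y":0,"z":-0.02,"yaw":0},{"x":0,"y":0,"z":0,"yaw":0}]'
python3 go.py .612 .1755 .2598 -93.7
```

```text
time_s: 13.62
tcp_pos: [0.612, 0.1473, 0.26]
eef_rot: [178.2, -0.5, -94.3]
contact_force: [-0.8, -0.5, -2.5]
gripper_width: 0.0055
t 13.62 tcp [0.612  0.1473 0.26  ] rot [178.19  -0.49 -94.32] F [-0.78 -0.46 -2.49] w 0.0055
mm tool xyz [-28.1   2.1   0.2] yaw deg -0.6
```

```bash

python3 -m inch '[{"x":-0.1,"y":0,"z":-0.01,"yaw":0},{"x":-0.1,"y":0,"z":-0.02,"yaw":0},{"x":-0.1,"y":0,"z":-0.01,"yaw":0},{"x":0,"y":0,"z":0,"yaw":0}]'
python3 go.py .612 .1755 .2598 -93.7
```

```text
time_s: 13.95
tcp_pos: [0.6127, 0.1552, 0.2613]
eef_rot: [178.2, -0.5, -94.4]
contact_force: [1.0, -0.1, -2.5]
gripper_width: 0.0058
t 13.95 tcp [0.6127 0.1552 0.2613] rot [178.21  -0.48 -94.35] F [ 1.03 -0.09 -2.53] w 0.0058
mm tool xyz [-20.2   2.2   1.5] yaw deg -0.7
```

```bash

python3 -m inch '[{"x":-0.08,"y":0,"z":0.05,"yaw":0},{"x":-0.1,"y":0,"z":0,"yaw":0},{"x":-0.1,"y":0,"z":0,"yaw":0},{"x":0,"y":0,"z":0,"yaw":0}]'
python3 go.py .612 .1755 .2598 -93.7
```

```text
time_s: 14.28
tcp_pos: [0.6133, 0.163, 0.2598]
eef_rot: [178.2, -0.5, -94.4]
contact_force: [0.2, 0.1, -3.0]
gripper_width: 0.006
t 14.28 tcp [0.6133 0.163  0.2598] rot [178.2   -0.48 -94.36] F [ 0.23  0.1  -2.97] w 0.006
mm tool xyz [-12.4   2.2  -0. ] yaw deg -0.7
```

Inside the slot with no contact. I continue, then feel for the slot's end slowly.

```bash

python3 -m inch '[{"x":-0.1,"y":0.03,"z":0,"yaw":0},{"x":-0.1,"y":0.03,"z":0,"yaw":0},{"x":-0.08,"y":0.0,"z":0,"yaw":0},{"x":0,"y":0,"z":0,"yaw":0}]'
python3 go.py .612 .1755 .2598 -93.7
```

```text
time_s: 14.62
tcp_pos: [0.6121, 0.1709, 0.2596]
eef_rot: [178.2, -0.5, -94.3]
contact_force: [-0.1, -0.4, -3.1]
gripper_width: 0.0054
t 14.62 tcp [0.6121 0.1709 0.2596] rot [178.19  -0.48 -94.35] F [-0.07 -0.43 -3.1 ] w 0.0054
mm tool xyz [-4.5  0.5 -0.2] yaw deg -0.6
```

```bash

python3 -m inch '[{"x":-0.06,"y":0,"z":0,"yaw":0},{"x":-0.06,"y":0,"z":0,"yaw":0},{"x":0,"y":0,"z":0,"yaw":0}]'
python3 go.py .612 .1755 .2598 -93.7
```

```text
time_s: 14.87
tcp_pos: [0.6124, 0.1743, 0.2596]
eef_rot: [178.2, -0.5, -94.3]
contact_force: [-0.2, 0.1, -2.8]
gripper_width: 0.0059
t 14.87 tcp [0.6124 0.1743 0.2596] rot [178.19  -0.48 -94.34] F [-0.18  0.06 -2.83] w 0.0059
mm tool xyz [-1.1  0.5 -0.2] yaw deg -0.6
```

```bash

python3 -m inch '[{"x":-0.05,"y":0,"z":0,"yaw":0},{"x":-0.03,"y":0,"z":0,"yaw":0},{"x":0,"y":0,"z":0,"yaw":0}]'

```

```text
time_s: 15.12
tcp_pos: [0.6125, 0.1765, 0.2596]
eef_rot: [178.2, -0.5, -94.3]
contact_force: [-0.3, -0.2, -3.2]
gripper_width: 0.0061
```

```bash

python3 -m inch '[{"x":-0.05,"y":0,"z":0,"yaw":0},{"x":-0.03,"y":0,"z":0,"yaw":0}]'

```

```text
time_s: 15.28
tcp_pos: [0.6126, 0.1781, 0.2596]
eef_rot: [178.2, -0.5, -94.4]
contact_force: [0.5, -2.8, -2.5]
gripper_width: 0.0056
```

```bash

python3 -m inch '[{"x":-0.03,"y":0,"z":0,"yaw":0}]'
python3 -m inch '[{"x":0,"y":0,"z":0,"yaw":0}]'

```

```text
time_s: 15.37
tcp_pos: [0.6126, 0.1782, 0.2596]
eef_rot: [178.2, -0.6, -94.4]
contact_force: [0.4, -2.5, -2.7]
gripper_width: 0.0059
time_s: 15.45
tcp_pos: [0.6127, 0.178, 0.2596]
eef_rot: [178.2, -0.6, -94.4]
contact_force: [-0.4, -0.3, -3.5]
gripper_width: 0.0059
```

The slot's end is felt at TCP y≈0.178. I back off 2 mm to centre the notch, then let the plate down in small steps; the notch should bear near TCP z≈0.226.

```bash

python3 -m inch '[{"x":0.06,"y":0,"z":0,"yaw":0},{"x":0.02,"y":0,"z":0,"yaw":0},{"x":0,"y":0,"z":0,"yaw":0}]'
python3 -m inch '[{"x":0,"y":0,"z":0.1,"yaw":0},{"x":0,"y":0,"z":0.1,"yaw":0},{"x":0,"y":0,"z":0.05,"yaw":0},{"x":0,"y":0,"z":0,"yaw":0}]'

```

```text
time_s: 15.7
tcp_pos: [0.6126, 0.1765, 0.2595]
eef_rot: [178.2, -0.6, -94.4]
contact_force: [-0.4, 0.0, -2.0]
gripper_width: 0.0057
time_s: 16.03
tcp_pos: [0.6124, 0.1769, 0.2527]
eef_rot: [178.2, -0.5, -94.4]
contact_force: [-0.5, -0.3, -4.0]
gripper_width: 0.0059
```

```bash

python3 -m inch '[{"x":0.04,"y":0,"z":0.1,"yaw":0},{"x":0,"y":0,"z":0.12,"yaw":0},{"x":0,"y":0,"z":0.08,"yaw":0},{"x":0,"y":0,"z":0,"yaw":0}]'

```

```text
time_s: 16.37
tcp_pos: [0.6119, 0.1758, 0.2441]
eef_rot: [178.2, -0.5, -94.4]
contact_force: [-0.9, 0.5, -3.8]
gripper_width: 0.0058
```

```bash

python3 -m inch '[{"x":0.02,"y":0,"z":0.1,"yaw":0},{"x":0,"y":0,"z":0.12,"yaw":0},{"x":0,"y":0,"z":0.06,"yaw":0},{"x":0,"y":0,"z":0,"yaw":0}]'

```

```text
time_s: 16.7
tcp_pos: [0.6116, 0.1752, 0.2362]
eef_rot: [178.2, -0.5, -94.4]
contact_force: [0.4, -0.2, -3.2]
gripper_width: 0.006
```

```bash

python3 -m inch '[{"x":-0.04,"y":0,"z":0.08,"yaw":0},{"x":0,"y":0,"z":0.08,"yaw":0},{"x":0,"y":0,"z":0.04,"yaw":0},{"x":0,"y":0,"z":0,"yaw":0}]'

```

```text
time_s: 17.03
tcp_pos: [0.6115, 0.1763, 0.2307]
eef_rot: [178.2, -0.5, -94.4]
contact_force: [-0.0, -0.5, -3.2]
gripper_width: 0.0059
```

```bash

python3 -m inch '[{"x":0,"y":0,"z":0.05,"yaw":0},{"x":0,"y":0,"z":0.03,"yaw":0},{"x":0,"y":0,"z":0,"yaw":0}]'

```

```text
time_s: 17.28
tcp_pos: [0.6115, 0.1763, 0.2285]
eef_rot: [178.2, -0.5, -94.4]
contact_force: [-0.5, -0.0, -2.9]
gripper_width: 0.006
```

```bash

python3 -m inch '[{"x":0,"y":0,"z":0.04,"yaw":0},{"x":0,"y":0,"z":0.03,"yaw":0},{"x":0,"y":0,"z":0,"yaw":0}]'

```

```text
time_s: 17.53
tcp_pos: [0.6115, 0.1763, 0.2268]
eef_rot: [178.2, -0.5, -94.4]
contact_force: [0.7, -0.4, -3.1]
gripper_width: 0.0058
```

```bash

python3 -m inch '[{"x":0,"y":0,"z":0.04,"yaw":0},{"x":0,"y":0,"z":0.02,"yaw":0}]'

```

```text
time_s: 17.7
tcp_pos: [0.6117, 0.1764, 0.226]
eef_rot: [178.2, -0.5, -94.3]
contact_force: [-2.1, -0.5, 2.2]
gripper_width: 0.0059
```

```bash

python3 -m inch '[{"x":0,"y":0,"z":0.03,"yaw":0},{"x":0,"y":0,"z":0.02,"yaw":0}]'

```

```text
time_s: 17.87
tcp_pos: [0.6117, 0.1764, 0.226]
eef_rot: [178.3, -0.5, -94.3]
contact_force: [-2.2, -0.5, 2.2]
gripper_width: 0.0059
```

The notch bears on the pin: Fz went from -3 to +2.2, so about 5 N, at z=0.226 as predicted. I hold this gentle press, then look.

```bash

python3 -m inch '[{"x":0,"y":0,"z":0.02,"yaw":0},{"x":0,"y":0,"z":0.02,"yaw":0},{"x":0,"y":0,"z":0.02,"yaw":0},{"x":0,"y":0,"z":0.02,"yaw":0},{"x":0,"y":0,"z":0.02,"yaw":0}]'
python3 -m inch '[{"x":0,"y":0,"z":0.01,"yaw":0},{"x":0,"y":0,"z":0.01,"yaw":0}]'
python3 - <<'E'
from h import *
out=[]
for n,b in(("scene",(365,100,75,130)),("top",(190,140,100,75))):
    im,d=r.capture(n);np.savez(f"{n}5.npz",im=im,d=d)
    x,y,w,h=b;out.append(cv2.resize(im[y:y+h,x:x+w,::-1],(int(w*400/h),400),interpolation=cv2.INTER_CUBIC))
cv2.imwrite("pics/c5.png",np.hstack(out))
E
```

```text
time_s: 18.28
tcp_pos: [0.6117, 0.1763, 0.2258]
eef_rot: [178.4, -0.4, -94.3]
contact_force: [-3.6, 1.1, 5.3]
gripper_width: 0.0057
time_s: 18.45
tcp_pos: [0.6116, 0.1763, 0.2259]
eef_rot: [178.4, -0.4, -94.3]
contact_force: [-3.1, -0.1, 4.5]
gripper_width: 0.0059
```

View pics/c5.png

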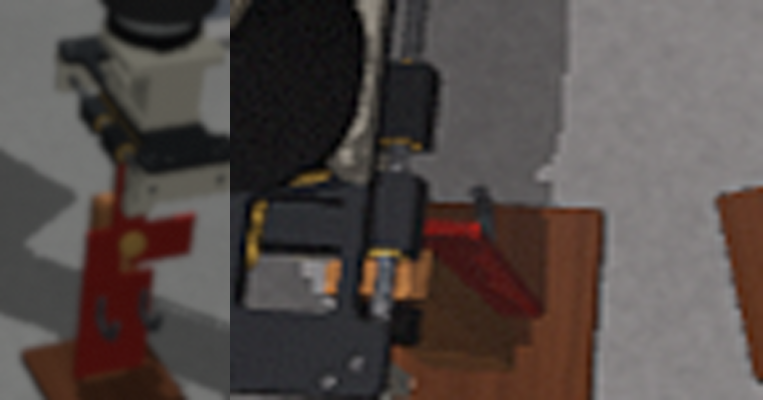

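The brass head is in front of the notch's top, at crop (132,245), and the plate is upright, clear of the base. I relax the press a little, open, and withdraw straight up.

```bash

python3 -m inch '[{"x":0,"y":0,"z":-0.01,"yaw":0},{"x":0,"y":0,"z":0,"yaw":0},{"x":0,"y":0,"z":0,"yaw":0}]' - 10
python3 -m inch '[{"x":0,"y":0,"z":0,"yaw":0},{"x":0,"y":0,"z":0,"yaw":0},{"x":0,"y":0,"z":0,"yaw":0},{"x":0,"y":0,"z":0,"yaw":0},{"x":0,"y":0,"z":0,"yaw":0}]' -0.2
python3 go.py .6117 .1763 .226 -93.7
```

```text
time_s: 18.8
tcp_pos: [0.6116, 0.1763, 0.2259]
eef_rot: [178.4, -0.4, -94.3]
contact_force: [-3.3, -0.3, 4.7]
gripper_width: 0.0059
time_s: 19.22
tcp_pos: [0.6129, 0.1766, 0.2244]
eef_rot: [178.5, -0.4, -94.3]
contact_force: [0.1, -0.3, -0.2]
gripper_width: 0.0323
t 19.22 tcp [0.6129 0.1766 0.2244] rot [178.48  -0.4  -94.3 ] F [ 0.15 -0.3  -0.23] w 0.0323
mm tool xyz [ 0.4  1.1 -1.6] yaw deg -0.6
```

```bash

python3 -m inch '[{"x":0,"y":0,"z":-0.2,"yaw":0},{"x":0,"y":0,"z":-0.4,"yaw":0},{"x":0,"y":0,"z":-0.6,"yaw":0},{"x":0,"y":0,"z":-0.8,"yaw":0},{"x":0,"y":0,"z":-0.8,"yaw":0}]'
python3 -m inch '[{"x":0,"y":0,"z":-0.8,"yaw":0},{"x":0,"y":0.5,"z":-0.8,"yaw":0},{"x":0,"y":1,"z":-0.5,"yaw":0},{"x":0,"y":1,"z":0,"yaw":0},{"x":0,"y":1,"z":0,"yaw":0}]'
python3 -m inch '[{"x":0,"y":0.5,"z":0,"yaw":0},{"x":0,"y":0,"z":0,"yaw":0},{"x":0,"y":0,"z":0,"yaw":0},{"x":0,"y":0,"z":0,"yaw":0},{"x":0,"y":0,"z":0,"yaw":0}]'
cat > look.py <<'E'
from h import *
import sys
out=[]
for n,b in(("scene",(365,100,75,130)),("top",(190,140,100,75))):
    im,d=r.capture(n);x,y,w,h=b;out.append(cv2.resize(im[y:y+h,x:x+w,::-1],(int(w*400/h),400),interpolation=cv2.INTER_CUBIC))
    P=cloud(n,d);hsv=cv2.cvtColor(im,cv2.COLOR_RGB2HSV);H,S=hsv[...,0].astype(int),hsv[...,1]
    red=((H<6)|(H>174))&(S>170)&(P[...,2]>.025)&(P[...,2]<.3)&(abs(P[...,0]-.6)<.06)&(abs(P[...,1]-.17)<.1)
    q=P[red];print(n,len(q),"min",q.min(0).round(4),"max",q.max(0).round(4))
    for a in np.arange(.03,.27,.03):
        w=q[(q[:,2]>a)&(q[:,2]<a+.03)]
        if len(w)>4:print(a.round(3),len(w),np.median(w,axis=0).round(4),w[:,1].min().round(4),w[:,1].max().round(4))
cv2.imwrite(sys.argv[1],np.hstack(out))
E
python3 look.py pics/c6.png
```

```text
time_s: 19.63
tcp_pos: [0.6131, 0.1761, 0.2939]
eef_rot: [178.1, -0.6, -94.3]
contact_force: [-0.6, 0.6, 0.1]
gripper_width: 0.0348
time_s: 20.05
tcp_pos: [0.5305, 0.183, 0.3593]
eef_rot: [178.5, -0.5, -94.5]
contact_force: [-0.6, -0.1, -0.6]
gripper_width: 0.0351
time_s: 20.47
tcp_pos: [0.5158, 0.1842, 0.366]
eef_rot: [178.9, -0.2, -94.3]
contact_force: [-0.3, -0.2, -0.5]
gripper_width: 0.0348
scene 1057 min [0.6039 0.1346 0.0302] max [0.6195 0.2329 0.2547]
0.03 171 [0.6102 0.1699 0.0465] 0.137 0.2034
0.06 139 [0.6105 0.1674 0.0713] 0.1346 0.2009
0.09 120 [0.6106 0.1717 0.1068] 0.1411 0.1912
0.12 155 [0.6112 0.1654 0.134 ] 0.1401 0.2014
0.15 190 [0.6129 0.1949 0.166 ] 0.1394 0.2315
0.18 164 [0.612  0.1758 0.1902] 0.1403 0.2329
0.21 84 [0.6125 0.1743 0.2255] 0.1594 0.1863
0.24 34 [0.6133 0.1735 0.2477] 0.1646 0.1855
top 255 min [0.5623 0.139  0.0353] max [0.6143 0.2169 0.2604]
0.03 15 [0.6026 0.1499 0.0474] 0.139 0.164
0.06 13 [0.6029 0.1505 0.0729] 0.1417 0.1608
0.09 16 [0.6034 0.1494 0.1039] 0.1398 0.1646
0.12 5 [0.604  0.1467 0.1385] 0.141 0.165
0.15 25 [0.6076 0.1939 0.1753] 0.1403 0.2169
0.18 81 [0.6075 0.1739 0.1929] 0.1403 0.2106
0.21 42 [0.6071 0.1786 0.2254] 0.1625 0.19
0.24 58 [0.6086 0.1752 0.255 ] 0.1618 0.1916
```

View pics/c6.png

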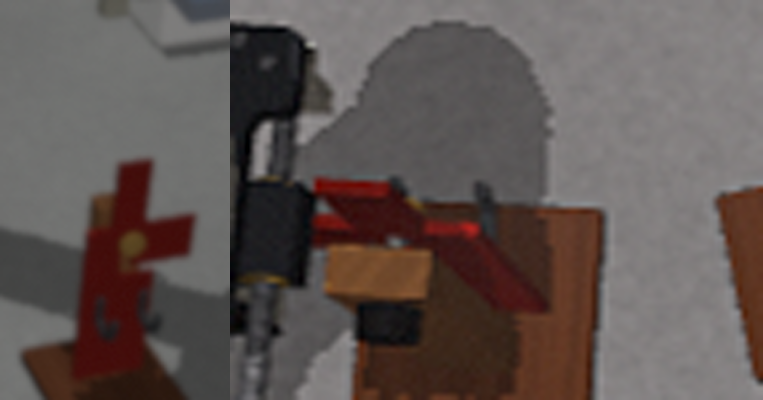

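The plate hangs upright on the pin with its tab top at z≈0.255, and the gripper is clear. I wait a few seconds, recheck, and hand in if it is unchanged.

```bash

for i in 1 2 3 4 5 6; do python3 -m inch '[{"x":0,"y":0,"z":0,"yaw":0},{"x":0,"y":0,"z":0,"yaw":0},{"x":0,"y":0,"z":0,"yaw":0},{"x":0,"y":0,"z":0,"yaw":0},{"x":0,"y":0,"z":0,"yaw":0}]' | tail -6 | head -2; done
python3 look.py pics/c7.png && python3 - <<'E'
from h import *
# pictures 0.5 s apart: pixel change at plate
im,_=r.capture("scene")
for _ in range(6): jm,_d=r.capture("scene")
print("diff",cv2.absdiff(im,jm)[130:235,380:440].max())
print(r.get_state()["contact_force"],r.get_state()["time_s"])
E
```

```text
time_s: 20.98
tcp_pos: [0.5173, 0.1839, 0.3631]
time_s: 21.4
tcp_pos: [0.5173, 0.1839, 0.3629]
time_s: 21.82
tcp_pos: [0.5173, 0.1839, 0.3632]
time_s: 22.23
tcp_pos: [0.5172, 0.1839, 0.3632]
time_s: 22.65
tcp_pos: [0.5173, 0.1839, 0.3632]
time_s: 23.07
tcp_pos: [0.5173, 0.1838, 0.3632]
scene 1061 min [0.6034 0.1354 0.0291] max [0.6197 0.2329 0.2532]
0.03 164 [0.6102 0.1687 0.0452] 0.1372 0.2033
0.06 143 [0.611  0.1705 0.0711] 0.1354 0.1989
0.09 117 [0.6111 0.1719 0.1058] 0.1377 0.1923
0.12 157 [0.6109 0.1667 0.1338] 0.1377 0.1995
0.15 198 [0.6128 0.1965 0.1663] 0.1391 0.2329
0.18 158 [0.6121 0.1749 0.1901] 0.1404 0.2313
0.21 89 [0.6125 0.1735 0.2242] 0.1612 0.1878
0.24 34 [0.6129 0.1762 0.2472] 0.1646 0.1854
top 230 min [0.5626 0.139  0.0343] max [0.6142 0.2161 0.2572]
0.03 14 [0.6025 0.1476 0.0471] 0.139 0.1585
0.06 13 [0.6028 0.1525 0.0723] 0.1391 0.1622
0.09 11 [0.603  0.1451 0.0979] 0.1403 0.1641
0.12 6 [0.6036 0.1471 0.1286] 0.1414 0.1634
0.15 19 [0.6076 0.1916 0.1715] 0.1411 0.2161
0.18 73 [0.6074 0.1762 0.1928] 0.14 0.207
0.21 36 [0.6071 0.1771 0.2241] 0.1617 0.191
0.24 58 [0.6086 0.1774 0.2547] 0.1628 0.1918
diff 4
[-0.52371272  0.29082331 -0.62670854] 23.5167
```

At rest and unchanged, so I hand it in.

```bash
python3 -c "
from plant import r; print(r.close_job())"
```

```text
the job is handed in; nothing more can be done
None
```

I hung the red plate on the pin by its notch and handed the job in at about 23.5 s. No verdict was reported.

**What I did**
- I gripped the tab in the rack and carried the plate to the stand's -y side.
- I lowered the upper arm until it touched the pin. The wrist force rose by about 11 N, which put the pin near 0.180 m, about 10 mm below nominal. I backed off 2 mm.
- I slid along the slot until I felt its end at about 2.5 N, backed off 2 mm, and let the plate down. The notch bore on the pin at the predicted height with about 5–8 N for roughly a second before I let go.
- I opened the fingers and withdrew straight up, then back.

**Last checks**
- **Seating:** both cameras show the plate hanging upright, with the notch roof about 7–10 mm below the nominal point. That is inside the -14 to +19 mm limits.
- **Position along the pin:** the plate is within a few millimetres of midway.
- **At rest:** frames 0.3 s apart were the same within noise, and the gripper stood well clear at about 0 N.
- **Mug, tin and trinket box:** I kept the path clear of all three but did not re-measure them.

**What disagreed or failed**
- The tool tilted by up to 2° while carrying, and the wrist felt 3–4 N sideways while pressing on the pin. Both ended with the release.
- The two cameras disagree by a few millimetres in x.
- My first moves were refused because the rows lacked some keys, and one measuring script crashed. Neither moved anything.

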